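Let the cans through the sorting gate

TASK

In the pine tray, press down the paddle of the chute that holds the two aluminium cans, so that its gate lifts, and keep it down until both cans have rolled into the catch bay below the gate. Then let the paddle up so that the gate closes behind them. Do not touch the cans themselves, leave the glass vial's gate shut, and do not disturb the other things.

Things in the scene. Friction and masses are not known exactly. Their poses are not given: they have to be found in the camera images.
- can_chute: Grey plastic chute in the pine tray, holding the two cans. Inside 98 mm wide, walls 40 mm; floor falls 6 degrees along +x (away from robot). Origin: mid-chute under the closed gate, 12 mm above the work surface (floor top 22 mm above it); x downstream, y left, z up. x -121 to 0 mm holds the cans; x 0 to 155 mm is the catch bay, closed by an end wall. Gate: steel plate across the chute.
- can_paddle (a point): Dark rubber press paddle, 40 x 34 x 6 mm (40 along the lever), on the robot-side end of the can chute's lever. Origin: centre of its top face; z up out of the face, x along the lever towards the gate; tilts with the lever. At rest level, 138 mm above the work surface; swings on a 95 mm arm, sinks about 41 mm to the end stop. Takes about 3 to 6 N.
- can_lever (a joint): Rocking lever of the can chute (rad). 0 = gate down, held by spring and weight; 0.45 = end stop, gate up. Grows as the paddle goes down. Beam along the chute's left side (+y), 68 mm from its middle line; pivot on a grey post 110 mm upstream of the gate, 127 mm above the work surface. Cans pass from about 0.33; each then rolls about a second.
- can_a: Small empty aluminium can lying across the can chute, 53 mm diameter, 90 mm long, the one next to the gate. Origin at its centre; its y is the can's long axis.
- can_b: Second can, the same, lying behind the first. Origin at its centre; its y is the can's long axis.
- vial_chute: The other chute, the same in every way, beside the can chute in the same tray; it holds the brown glass vial. Which of the two stands left differs from start to start. Origin and axes as for the can chute.
- vial_paddle (a point): Dark rubber press paddle, 40 x 34 x 6 mm (40 along the lever), on the robot-side end of the vial chute's lever. Origin: centre of its top face; z up out of the face, x along the lever towards the gate; tilts with the lever. At rest level, 138 mm above the work surface; swings on a 95 mm arm, sinks about 41 mm to the end stop.
- vial_lever (a joint): Rocking lever of the vial chute (rad), to be left alone. 0 = gate down, held by spring and weight; 0.45 = end stop, gate up. Grows as the paddle goes down. Beam along the chute's left side (+y), 68 mm from its middle line; pivot on a grey post 110 mm upstream of the gate, 127 mm above the work surface.
- vial: Brown glass vial with black cap, 40 mm diameter, 80 mm long, lying across the vial chute behind its gate. Origin at its centre.
- tray: Fixed pine tray, 334 mm by 512 mm, rim 50 mm high, pulled out of a low white cabinet (80 mm high) on its far side; both chutes stand in it and their paddles reach out over its near rim. Origin on the work surface, x towards the cabinet; the tray spans x -152 to 182 mm and y -227 to 297 mm.
- clamshell: Clear plastic clamshell box, 98 x 94 x 58 mm, in the tray left of the chutes. Origin: centre of its underside.
- shard: Piece of a broken white ceramic mug, about 70 mm, standing in the tray left of the chutes. Origin on its underside.
- jar: Closed glass jar, 66 mm diameter, 110 mm high, on the work surface left of the tray. Origin: centre of its underside.
- brush: Dish brush lying on the work surface right of the tray. Origin on its underside, about its middle.
Things that resemble listed ones, but are neither listed nor needed, are in the scene too. Leave any green, turquoise or yellow look-alike of the can_a alone.

How it is judged:
On the way, in this order (a step that is already met when the one before it is completed fails the run):
1. a finger presses the can chute's paddle down and the gate starts to lift (value of joint can_lever above 0.15 rad and contact force between the fingers and can_lever_c3 above 0.3 N), for 0.02 s.
2. both cans are in the catch bay while the paddle is still pressed and the gate up (x of can_a in the frame of can_chute between 0.03 and 0.16 m and y of can_a in the frame of can_chute between -0.03 and 0.03 m and z of each of can_a, can_b in the frame of can_chute below 0.06 m and x of can_b in the frame of can_chute between 0.03 and 0.16 m and y of can_b in the frame of can_chute between -0.03 and 0.03 m and value of joint can_lever above 0.2 rad and contact force between the fingers and can_lever_c3 above 0.3 N), for 0.1 s.
At the end, for the whole second after the job is handed in: Both cans lie still inside the catch bay (centres 30 to 160 mm below the gate, within 30 mm of the chute's middle line), the can gate is closed again (lever under 0.04 rad), and the vial is still behind its closed gate (x of can_a in the frame of can_chute between 0.03 and 0.16 m and y of can_a in the frame of can_chute between -0.03 and 0.03 m and z of each of can_a, can_b in the frame of can_chute below 0.06 m and x of can_b in the frame of can_chute between 0.03 and 0.16 m and y of can_b in the frame of can_chute between -0.03 and 0.03 m and value of joint each of can_lever, vial_lever below 0.04 rad and linear speed of each of can_a, can_b below 0.05 m/s and x of vial in the frame of vial_chute below 0 m); the robot touches nothing.
It fails at once if the vial's gate is lifted (lever over 0.1 rad) (value of joint vial_lever above 0.1 rad).
It fails at once if the robot touches a can (contact force between any of the fingers, the arm and can_a above 0.5 N or contact force between any of the fingers, the arm and can_b above 0.5 N).
It fails at once if a can is lifted (height (world z) of any of can_a, can_b above 0.1 m).
It fails at once if the vial, clamshell, shard, jar or brush is shifted more than 20 mm (distance of any of vial, clamshell, shard, jar, brush from where it was at the start of the episode above 0.02 m).
It also fails if it takes over 35 s, if anything falls off the work surface, if the arm or the gripper's body presses on something with over 40 N, if the wrist force passes 120 N, or if a joint passes its speed limit or range.

ROBOT

A 6-joint arm with a two-finger parallel gripper is mounted at the origin on the work surface. World frame = base frame: x ahead of the robot, y to its left, z up, the work surface at z = 0. Lengths are in m, angles in rad, forces in N, time in s.
With the tool pointing down it reaches from about 0.3 to 0.775 m from the base axis. Payload 14.6 kg.
Tool frame: the origin (TCP) lies at the very end of the fingers, on their centre line; the grasp point (between the pads) lies 19 mm behind it (manip.grip_depth is the distance from the TCP to the grasp point, in m); x points along the fingers, z is the direction in which the jaws open and shut, and the axes are right-handed (so a half turn about x gives the same grasp; the last joint's range is limited). The gripper opens to 94 mm and grips with 3 to 60 N. Pads are 16 mm wide; open, the fingers measure 119 mm over their backs; the gripper's body (75 mm by 177 mm) begins 78 mm behind the grasp point.
Start: joints at [1.042, 0.3, 1.521, -0, 1.321, -0.067], TCP at [0.245, 0.492, 0.205] pointing down, gripper open.
Joint ranges: [-3.03, 3.03], [-0.79, 2.21], [0.23, 2.52], [-1.04, 4.18], [0, 3.07], [-2.55, 2.55]. Speed limits (rad/s): [2.22, 2.22, 2.57, 3.14, 3.14, 3.14].

INTERFACE

Orientations are given as a unit quaternion [x, y, z, w].
In Python, from rig import manip, cams gives the robot as it stands.
- The arm moves only by the tool move_arm, never from a script. Its argument "deltas" is one flat list of numbers, 7 for each row, row after row: the shift along the tool's x, y, z in m, then the turn, a rotation vector about the tool's x, y, z in degrees, then the opening in per cent of the stroke, from 0 (shut) to 100 (fully open). In form: [dx, dy, dz, ax, ay, az, gripper, dx, dy, dz, ax, ay, az, gripper, ...]. A call has 1 to 5 rows; each row shifts and turns the commanded pose from where the row before left it, along the tool's axes as they then stand; what a row does not reach is not made up. A row lasts 1/10 s, in which the tool goes at most 50 mm and 8.59 degrees, less where a joint would pass 70% of its speed; a pose out of reach is approached as far as the arm can. A call is refused whole if a number of a shift passes 0.05 or a number of a turn 8.59, either way. A call with a gripper value outside its range is refused whole. The fingers move at their own pace and stop on an object; "newtons" is the grip in N (left out, the last holds). Time passes only in rows, so rows that do not move let the fingers close. It gives the time, the measured TCP pose, the force and the opening at its end, in the units of the state.
- manip.sense(): the state, without advancing time (a new reading comes with each control period).
- cams.capture(name): name is "side" or "top" or "wrist"; returns (picture, depth): 384x512x3 uint8, blue, green, red; 384x512 float32, m along the optical axis (not along the pixel's ray), 0 where there is no reading.
- cams.camera_info(name): a dict with "fx", "fy", "cx", "cy" (pixels), "k1" (the pictures are not rectified: a ray, as slopes to the right and down, at radius r is drawn at 1 + k1 r^2 times it, then the intrinsics apply), "cam_to_world" (4x4, takes a point from camera to world coordinates). Camera axes: x right, y down, z forward; pixel columns grow to the right and rows downward; lengths in m; the calibration is good to about 2 mm. A picture is of the moment at which its call begins: read the wrist's pose just before it. camera_info takes no time and is no camera call; for the wrist camera it gives the pose at the moment of the call.
- manip.hand_in(): hands the job in, once; it reports no verdict.
The state is a dict: "clock": time; "joint_pos": joint angles; "qvel": joint speeds; "joint_torque": joint torques, N m; "tool_pos": TCP position; "eef_rot": TCP orientation; "wrist_force": force on the tool from outside, world axes, zero at the start; "torque": the same for the moment, N m; "width": opening from 0.0 (shut) to 1.0 (fully open).
Only numpy, scipy, OpenCV 4.12 (cv2) and the standard library are available. Lean on these libraries where they do the work, as an engineer would, in place of code of your own. Each camera call takes 0.05 s, during which the arm holds its last target.

## Working session

There is one attempt and no reset: what is moved stays moved. The work goes in short steps, Python scripts to look and compute and a tool call to move; the robot and the scene stay as the last step left them, time stands still between calls to the robot, and variables do not carry over. Pictures are saved under pics/ and viewed, and the job is handed in when it is done.

Besides the shell and the picture viewer there is one more tool, called after ">>>" by a JSON object that holds its "api" and its "payload". move_arm: Moves the arm, as the interface text tells. Its arguments: {"type":"object","properties":{"deltas":{"type":"array","items":{"type":"number"}},"newtons":{"type":"number"}},"required":["deltas"]}

```bash
mkdir -p pics; python3 - <<'E'
from rig import manip,cams
import cv2,numpy as np
for n in ("top","side"):
    im,d=cams.capture(n); cv2.imwrite(f"pics/{n}0.png",im); np.save(f"{n}0.npy",d)
    i=cams.camera_info(n); print(n,i)
s=manip.sense(); print(s)
E
```

```text
top {'fx': 471.2085401724781, 'fy': 471.2085401724781, 'cx': 252.33008386653387, 'cy': 186.0978916016283, 'k1': -0.06466617802614334, 'cam_to_world': array([[-0.02036648, -0.99548323,  0.09272732,  0.45321964],
       [-0.99975597,  0.01948427, -0.01040951,  0.00611892],
       [ 0.00855577, -0.09291669, -0.99563713,  1.55354966],
       [ 0.        ,  0.        ,  0.        ,  1.        ]])}
side {'fx': 433.241583275284, 'fy': 433.241583275284, 'cx': 247.8165698129241, 'cy': 185.57073631788552, 'k1': -0.07911488862602753, 'cam_to_world': array([[-0.99763908, -0.04378625,  0.05290586,  0.48650603],
       [-0.06774479,  0.75383655, -0.65356033,  1.07247306],
       [-0.01126542, -0.65560142, -0.75502309,  1.3197585 ],
       [ 0.        ,  0.        ,  0.        ,  1.        ]])}
{'clock': 0.1, 'joint_pos': array([ 1.04239647e+00,  3.00378400e-01,  1.52155345e+00, -4.02553821e-08,
        1.32069150e+00, -6.66404592e-02]), 'qvel': array([ 0.00174035, -0.00038272, -0.00120113,  0.00073608,  0.00284621,
       -0.00025808]), 'joint_torque': array([ 1.23695718e-03, -5.32642901e+01, -3.53284013e+01,  7.09604868e-02,
        2.34725088e-02, -1.24752637e-04]), 'tool_pos': array([0.24493554, 0.49217285, 0.20494887]), 'eef_rot': array([-0.37248653,  0.60147152,  0.37214488,  0.60082775]), 'wrist_force': array([-0.90710733, -0.09204409,  0.08032791]), 'torque': array([-0.0174446 ,  0.01919972, -0.00055625]), 'width': 1.0019098095467416}
```

View pics/top0.png

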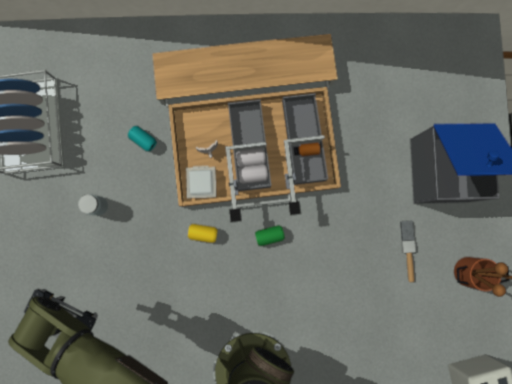

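View pics/side0.png

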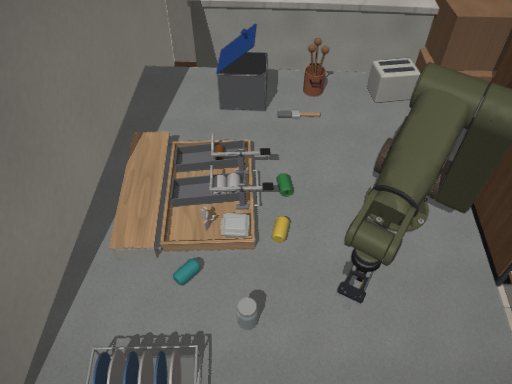

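The top view shows the cans in the left chute (about 253,166), with its paddle the dark square at (235,214). The vial chute is on the right, with its paddle at (294,208). I'll measure the paddles next.

```bash
cat > h.py <<'E'
import numpy as np,cv2
from rig import cams
def world(n,d,us,vs,info=None):
    i=info or cams.camera_info(n)
    K=np.array([[i['fx'],0,i['cx']],[0,i['fy'],i['cy']],[0,0,1]])
    p=cv2.undistortPoints(np.array(list(zip(us,vs)),float).reshape(-1,1,2),K,np.array([i['k1'],0,0,0,0.]))[:,0]
    z=np.array([d[int(v),int(u)] for u,v in zip(us,vs)])
    c=np.c_[p*z[:,None],z]; T=i['cam_to_world']
    return c@T[:3,:3].T+T[:3,3]
E
python3 - <<'E'
from h import *
im=cv2.imread('pics/top0.png');d=np.load('top0.npy')
ims=cv2.imread('pics/side0.png');ds=np.load('side0.npy')
cv2.imwrite('pics/topz.png',cv2.resize(im[80:230,150:350],(800,600),interpolation=cv2.INTER_CUBIC))
cv2.imwrite('pics/sidez.png',cv2.resize(ims[125:275,130:330],(800,600),interpolation=cv2.INTER_CUBIC))
for n,I,D,boxes in (('top',im,d,[(225,200,248,228),(284,196,306,220)]),('side',ims,ds,[(258,142,276,160),(258,176,278,198)])):
  for a,b,c,e in boxes:
    V,U=np.mgrid[b:e,a:c]; U=U.ravel();V=V.ravel()
    P=world(n,D,U,V); g=I[V,U].max(1)
    k=(P[:,2]>.125)&(P[:,2]<.15)&(g<60)
    print(n,k.sum(),P[k].mean(0),P[k].min(0),P[k].max(0))
    if k.sum()>5:
        r=cv2.minAreaRect((P[k][:,:2]*1000).astype(np.float32));print(r)
# all points at beam height in top
V,U=np.mgrid[120:225,220:335];U=U.ravel();V=V.ravel();P=world('top',d,U,V)
k=(P[:,2]>.11)&(P[:,2]<.16)
for lo in np.arange(.38,.62,.02):
    q=k&(P[:,0]>lo)&(P[:,0]<lo+.02); y=np.round(P[q][:,1],2); print(round(lo,2),dict(zip(*np.unique(y,return_counts=True))))
E
```

```text
top 114 [0.49960075 0.04487657 0.13824035] [0.48135414 0.03003124 0.13019091] [0.51714326 0.06010518 0.14722374]
((499.4188232421875, 44.89377975463867), (34.20326614379883, 29.17935562133789), 8.31495189666748)
top 110 [ 0.51712123 -0.13377582  0.13759467] [ 0.50116519 -0.14829524  0.12950962] [ 0.53436338 -0.1177704   0.14584354]
((517.095947265625, -133.97372436523438), (33.29145812988281, 29.503753662109375), 5.439063549041748)
side 62 [ 0.51504832 -0.13096024  0.13836581] [ 0.49872349 -0.15396035  0.13181695] [ 0.53461307 -0.11137009  0.144515  ]
((515.7941284179688, -133.2581787109375), (34.1649169921875, 43.618621826171875), 11.50390625)
side 70 [0.49826478 0.04837567 0.13911059] [0.48163495 0.03211106 0.1301492 ] [0.51511553 0.07052424 0.14797811]
((498.01947021484375, 51.07999038696289), (32.73617935180664, 38.43443298339844), 2.4307210445404053)
0.38 {}
0.4 {}
0.42 {}
0.44 {}
0.46 {np.float64(0.05): np.int64(3), np.float64(0.06): np.int64(1)}
0.48 {np.float64(-0.15): np.int64(2), np.float64(-0.14): np.int64(4), np.float64(-0.13): np.int64(5), np.float64(-0.12): np.int64(4),
[... 688 characters left out ...]
int64(2), np.float64(0.04): np.int64(5), np.float64(0.05): np.int64(21), np.float64(0.06): np.int64(2)}
0.56 {np.float64(-0.14): np.int64(1), np.float64(-0.13): np.int64(21), np.float64(-0.12): np.int64(4), np.float64(0.05): np.int64(18), np.float64(0.06): np.int64(6)}
0.58 {np.float64(-0.14): np.int64(1), np.float64(-0.13): np.int64(21), np.float64(-0.12): np.int64(10), np.float64(0.04): np.int64(13), np.float64(0.05): np.int64(21), np.float64(0.06): np.int64(17)}
0.6 {np.float64(-0.14): np.int64(11), np.float64(-0.13): np.int64(21), np.float64(-0.12): np.int64(20), np.float64(-0.11): np.int64(1), np.float64(0.04): np.int64(2), np.float64(0.05): np.int64(11), np.float64(0.06): np.int64(15)}
```

View pics/topz.png

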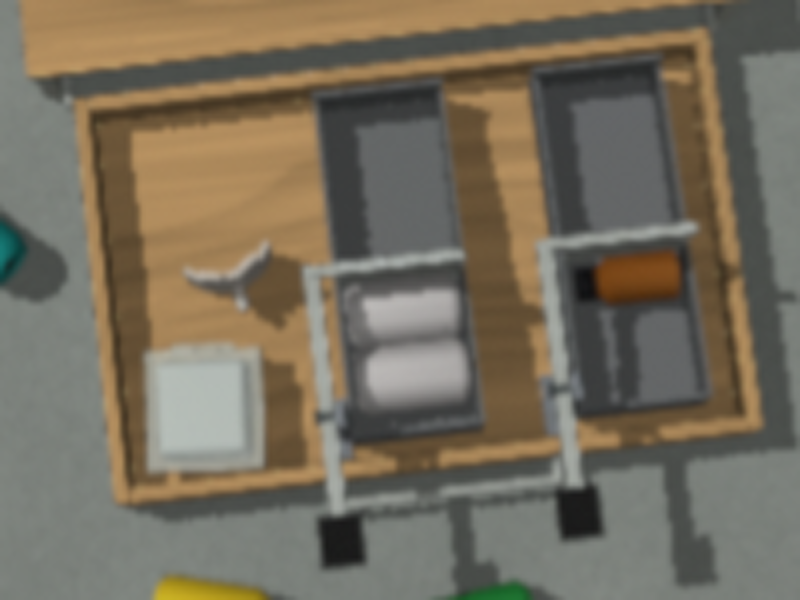

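View pics/sidez.png

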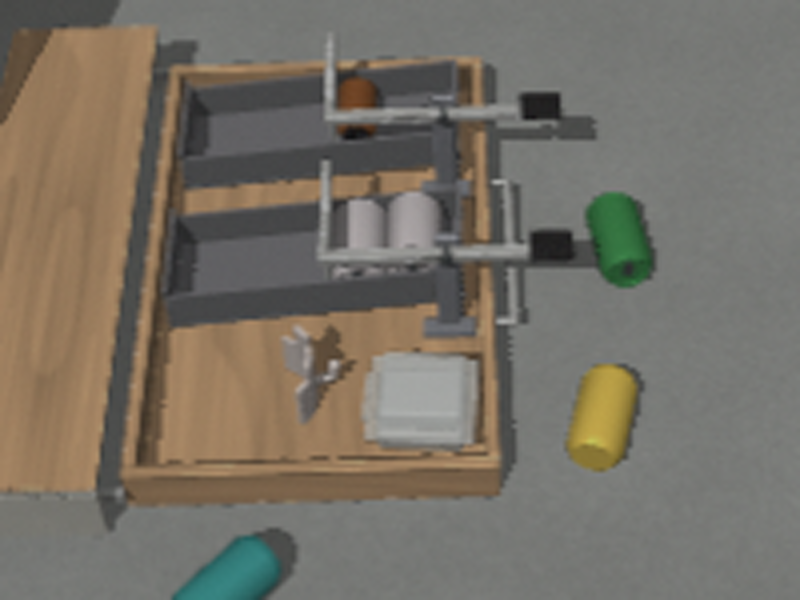

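```bash
cat > plan.py <<'E'
import sys,numpy as np
from rig import manip
from scipy.spatial.transform import Rotation as R
s=manip.sense(); r=R.from_quat(s['eef_rot']); print(s['clock'],s['tool_pos'],s['wrist_force'],s['width'],s['joint_pos'].round(3)); print(r.as_matrix().round(3))
t=np.array(list(map(float,sys.argv[1:4]))); yaw=np.radians(5.5)
for sg in (1,-1):
    z=sg*np.array([-np.sin(yaw),np.cos(yaw),0]); x=np.array([0,0,-1.]); 
    g=R.from_matrix(np.c_[x,np.cross(z,x),z]); print(sg,'rotvec tool deg',np.degrees((r.inv()*g).as_rotvec()).round(2))
print('shift tool mm',(r.inv().apply(t-s['tool_pos'])*1000).round(1),'in goal frame')
E
python3 plan.py .498 .046 .175
```

```text
0.1 [0.24493554 0.49217285 0.20494887] [-0.90710733 -0.09204409  0.08032791] 1.0019098095467416 [ 1.042  0.3    1.522 -0.     1.321 -0.067]
[[-0.001 -0.895  0.446]
 [-0.001  0.446  0.895]
 [-1.     0.    -0.001]]
1 rotvec tool deg [-3.196e+01 -6.000e-02 -2.000e-02]
-1 rotvec tool deg [ 1.4804e+02 -3.0000e-02  7.0000e-02]
shift tool mm [  30.2 -425.3 -286.7] in goal frame
```

>>> {"api": "move_arm", "payload": {"deltas": [0, -0.035, -0.024, 0, 0, 0, 0, 0, -0.035, -0.024, 0, 0, 0, 0, 0, -0.035, -0.024, 0, 0, 0, 0, 0, -0.035, -0.024, 0, 0, 0, 0, 0, -0.035, -0.024, 0, 0, 0, 0]}}

```text
clock: 0.6
tool_pos: [0.3486, 0.3054, 0.2053]
eef_rot: [-0.372, 0.601, 0.372, 0.601]
wrist_force: [-0.2, 0.6, -1.5]
width: 0.611
```

>>> {"api": "move_arm", "payload": {"deltas": [0, -0.035, -0.024, 0, 0, 0, 0, 0, -0.035, -0.024, 0, 0, 0, 0, 0, -0.035, -0.024, 0, 0, 0, 0, 0, -0.035, -0.024, 0, 0, 0, 0, 0, -0.035, -0.024, 0, 0, 0, 0]}}

```text
clock: 1.1
tool_pos: [0.4519, 0.1198, 0.2054]
eef_rot: [-0.372, 0.601, 0.372, 0.601]
wrist_force: [0.5, 0.5, 0.1]
width: 0.186
```

>>> {"api": "move_arm", "payload": {"deltas": [0, -0.035, -0.024, -8, 0, 0, 0, 0, 0, 0, -8, 0, 0, 0, 0, 0, 0, -8, 0, 0, 0, 0, 0, 0, -8, 0, 0, 0, 0, 0, 0, 0, 0, 0, 0]}}

```text
clock: 1.6
tool_pos: [0.4717, 0.085, 0.2052]
eef_rot: [-0.523, 0.475, 0.524, 0.475]
wrist_force: [-0.0, 1.5, -0.1]
width: 0.006
```

```bash
python3 plan.py .498 .046 .175; python3 - <<'E'
from h import *
im,d=cams.capture("wrist");cv2.imwrite('pics/w1.png',im)
im,d=cams.capture("top");cv2.imwrite('pics/t1.png',cv2.resize(im[80:260,130:370],(800,600)))
E
```

```text
1.6 [0.47166831 0.08501522 0.20516613] [-0.02103002  1.47742306 -0.0576271 ] 0.006475383301684551 [ 0.102  0.142  1.714 -0.     1.286 -1.565]
[[-0.001 -0.995 -0.096]
 [-0.    -0.096  0.995]
 [-1.     0.001 -0.   ]]
1 rotvec tool deg [ 0.03 -0.   -0.04]
-1 rotvec tool deg [-1.7997e+02  6.0000e-02 -0.0000e+00]
shift tool mm [ 30.2 -22.5 -41.4] in goal frame
```

View pics/w1.png

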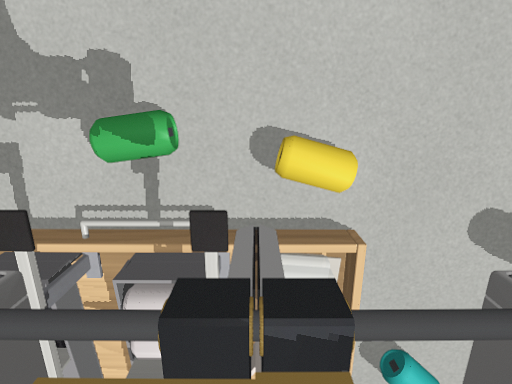

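View pics/t1.png

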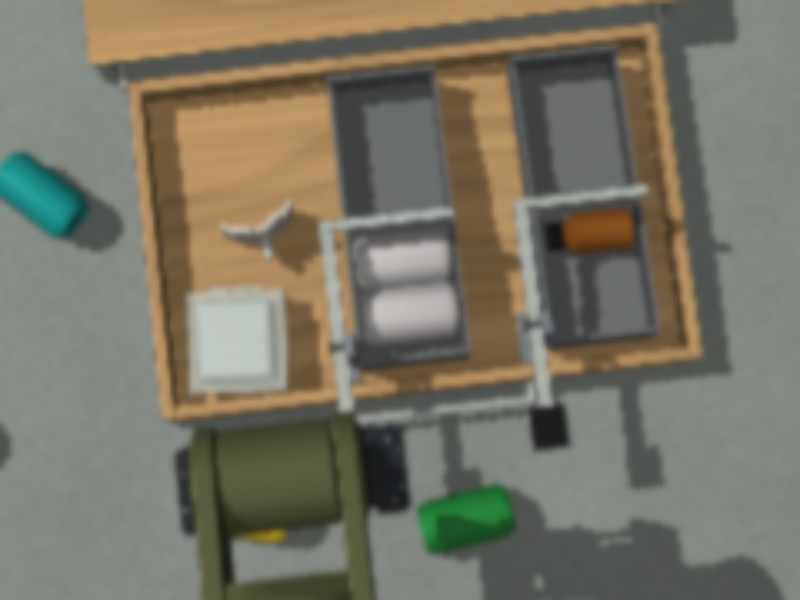

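The wrist view shows the can paddle at (208,230) and the vial paddle at the left edge. The fingers are at (256,240). I'll measure the paddle from the wrist depth.

```bash
python3 - <<'E'
from h import *
i=cams.camera_info("wrist");im,d=cams.capture("wrist")
V,U=np.mgrid[200:262,182:236];U=U.ravel();V=V.ravel();P=world("wrist",d,U,V,i)
k=(im[V,U].max(1)<60)&(P[:,2]>.125)&(P[:,2]<.15)
print(k.sum(),P[k].mean(0),P[k].min(0),P[k].max(0),cv2.minAreaRect((P[k][:,:2]*1000).astype(np.float32)))
E
```

```text
1481 [0.49784893 0.04500543 0.13711431] [0.47846147 0.02767282 0.13394883] [0.51893006 0.06234185 0.13926091] ((498.7427062988281, 44.96073913574219), (38.54066848754883, 32.95417404174805), 6.132950305938721)
```

>>> {"api": "move_arm", "payload": {"deltas": [0, -0.011, -0.021, 0, 0, 0, 0, 0, -0.011, -0.021, 0, 0, 0, 0, 0.03, 0, 0, 0, 0, 0, 0, 0.03, 0, 0, 0, 0, 0, 0, 0, 0, 0, 0, 0, 0, 0]}}

```text
clock: 2.25
tool_pos: [0.4959, 0.0453, 0.1423]
eef_rot: [-0.521, 0.478, 0.524, 0.475]
wrist_force: [-0.7, 0.3, 0.6]
width: 0.007
```

>>> {"api": "move_arm", "payload": {"deltas": [0.006, 0, 0, 0, 0, 0, 0, 0.006, 0, 0, 0, 0, 0, 0, 0.006, 0, 0, 0, 0, 0, 0, 0, 0, 0, 0, 0, 0, 0]}}

```text
clock: 2.65
tool_pos: [0.4978, 0.0455, 0.1275]
eef_rot: [0.523, -0.476, -0.523, -0.476]
wrist_force: [-0.1, -0.1, 0.5]
width: 0.003
```

```bash
python3 - <<'E'
from h import *
im,d=cams.capture("wrist");cv2.imwrite('pics/w2.png',im)
im,d=cams.capture("side");cv2.imwrite('pics/s2.png',cv2.resize(im[125:275,130:330],(800,600)))
E
```

```text
(no output)
```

View pics/w2.png

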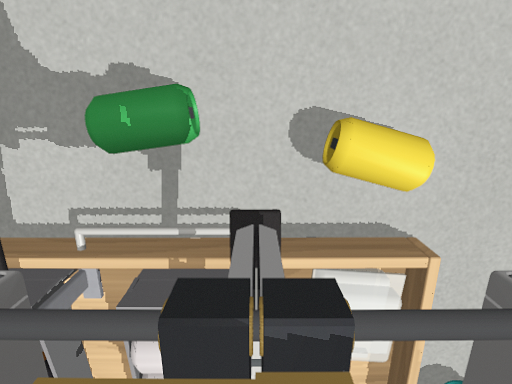

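View pics/s2.png

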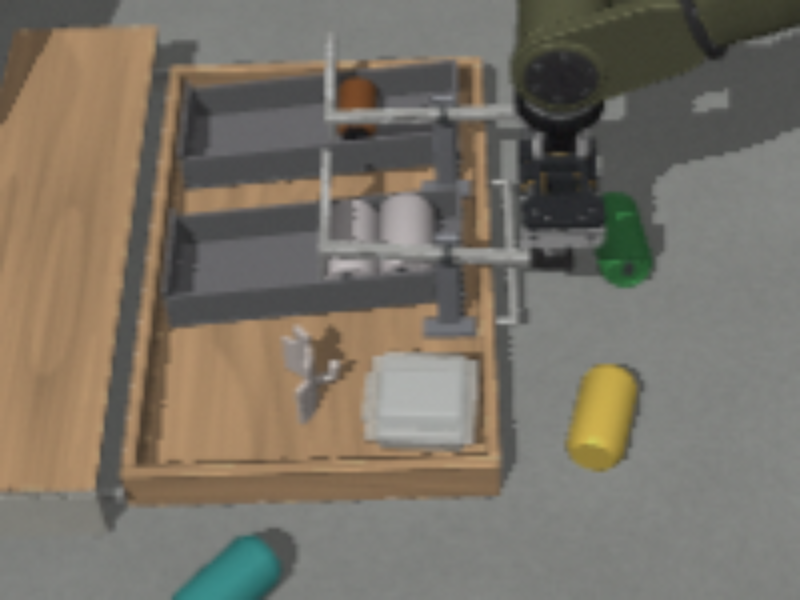

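In both views the finger is centred on the can paddle and the gate has risen slightly. I'll keep pressing.

>>> {"api": "move_arm", "payload": {"deltas": [0.008, 0, 0, 0, 0, 0, 0, 0.008, 0, 0, 0, 0, 0, 0, 0.006, 0, 0, 0, 0, 0, 0, 0, 0, 0, 0, 0, 0, 0]}}

```text
clock: 3.15
tool_pos: [0.4983, 0.0454, 0.1057]
eef_rot: [0.523, -0.475, -0.523, -0.476]
wrist_force: [1.1, -0.5, 6.1]
width: 0.006
```

```bash
python3 - <<'E'
from h import *
im,d=cams.capture("side");cv2.imwrite('pics/s3.png',cv2.resize(im[125:275,130:330],(800,600)))
E
```

```text
(no output)
```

View pics/s3.png

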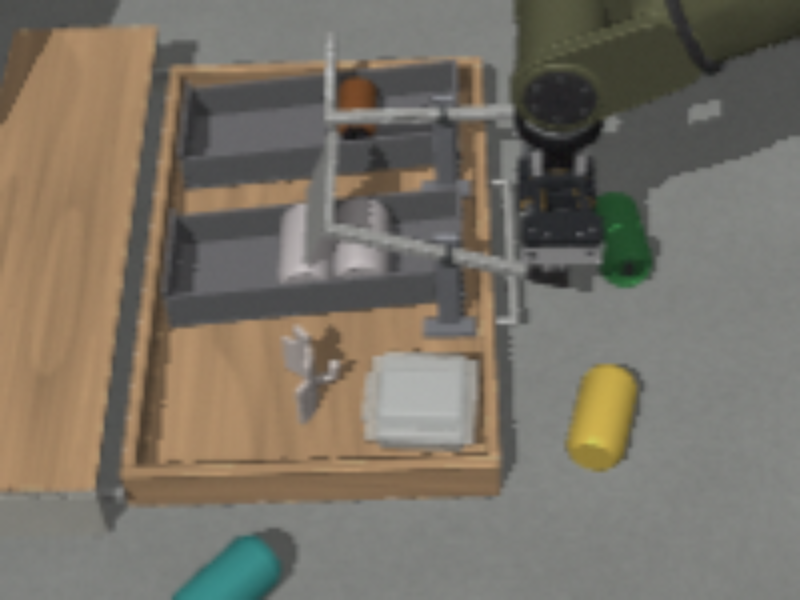

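The gate is up and the first can is rolling through. I'll press a little further and hold.

>>> {"api": "move_arm", "payload": {"deltas": [0.004, 0, 0, 0, 0, 0, 0, 0, 0, 0, 0, 0, 0, 0, 0, 0, 0, 0, 0, 0, 0, 0, 0, 0, 0, 0, 0, 0, 0, 0, 0, 0, 0, 0, 0]}}

```text
clock: 3.7
tool_pos: [0.4984, 0.0454, 0.1024]
eef_rot: [0.524, -0.475, -0.522, -0.476]
wrist_force: [0.1, 0.4, 6.3]
width: 0.006
```

>>> {"api": "move_arm", "payload": {"deltas": [0, 0, 0, 0, 0, 0, 0, 0, 0, 0, 0, 0, 0, 0, 0, 0, 0, 0, 0, 0, 0, 0, 0, 0, 0, 0, 0, 0, 0, 0, 0, 0, 0, 0, 0]}}

```text
clock: 4.2
tool_pos: [0.4984, 0.0454, 0.1024]
eef_rot: [0.524, -0.475, -0.522, -0.476]
wrist_force: [-0.0, 0.7, 6.1]
width: 0.007
```

>>> {"api": "move_arm", "payload": {"deltas": [0, 0, 0, 0, 0, 0, 0, 0, 0, 0, 0, 0, 0, 0, 0, 0, 0, 0, 0, 0, 0, 0, 0, 0, 0, 0, 0, 0, 0, 0, 0, 0, 0, 0, 0]}}

```text
clock: 4.7
tool_pos: [0.4984, 0.0454, 0.1025]
eef_rot: [0.524, -0.475, -0.522, -0.476]
wrist_force: [1.2, 0.5, 6.4]
width: 0.004
```

```bash
python3 - <<'E'
from h import *
im,d=cams.capture("side");cv2.imwrite('pics/s4.png',cv2.resize(im[125:275,130:330],(800,600)))
im,d=cams.capture("top");cv2.imwrite('pics/t4.png',cv2.resize(im[80:230,150:350],(800,600)))
E
```

```text
(no output)
```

View pics/s4.png

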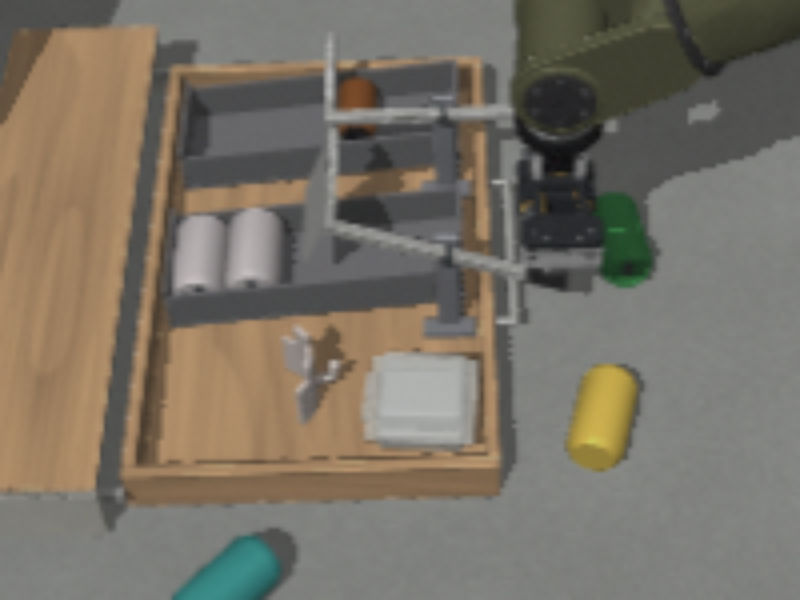

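View pics/t4.png

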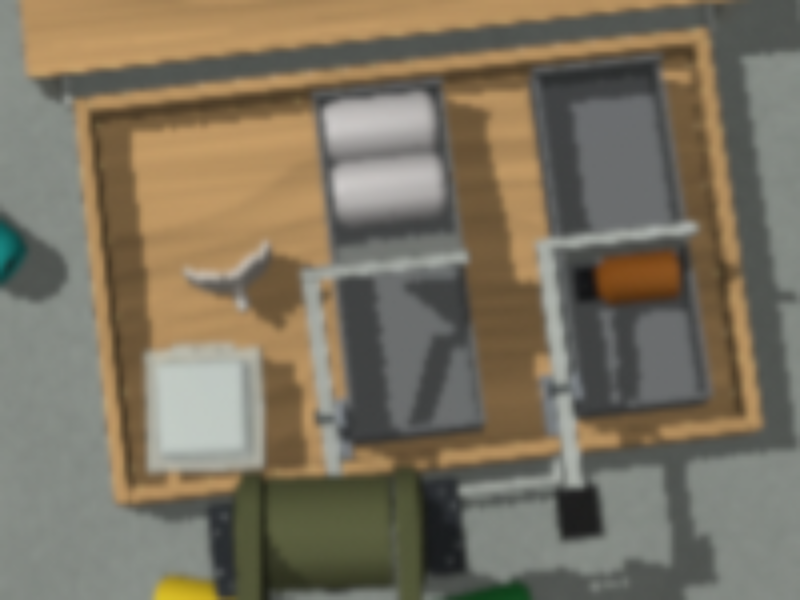

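Both cans lie against the end wall of the bay. I'll hold a little longer so they settle, then let the paddle up gently.

>>> {"api": "move_arm", "payload": {"deltas": [0, 0, 0, 0, 0, 0, 0, 0, 0, 0, 0, 0, 0, 0, 0, 0, 0, 0, 0, 0, 0, 0, 0, 0, 0, 0, 0, 0, 0, 0, 0, 0, 0, 0, 0]}}

```text
clock: 5.3
tool_pos: [0.4985, 0.0454, 0.1024]
eef_rot: [0.524, -0.475, -0.522, -0.476]
wrist_force: [0.5, 0.1, 6.1]
width: 0.004
```

>>> {"api": "move_arm", "payload": {"deltas": [-0.006, 0, 0, 0, 0, 0, 0, -0.006, 0, 0, 0, 0, 0, 0, -0.006, 0, 0, 0, 0, 0, 0, -0.006, 0, 0, 0, 0, 0, 0, -0.006, 0, 0, 0, 0, 0, 0]}}

```text
clock: 5.8
tool_pos: [0.4973, 0.0454, 0.1321]
eef_rot: [-0.523, 0.476, 0.523, 0.476]
wrist_force: [-4.1, -0.6, 3.4]
width: 0.004
```

>>> {"api": "move_arm", "payload": {"deltas": [-0.006, 0, 0, 0, 0, 0, 0, -0.006, 0, 0, 0, 0, 0, 0, -0.02, 0, 0, 0, 0, 0, 0, -0.03, 0, 0, 0, 0, 0, 0, -0.03, 0, 0, 0, 0, 0, 0]}}

```text
clock: 6.3
tool_pos: [0.4976, 0.0454, 0.2245]
eef_rot: [-0.523, 0.476, 0.523, 0.476]
wrist_force: [0.7, 0.2, -0.5]
width: 0.002
```

>>> {"api": "move_arm", "payload": {"deltas": [0, 0.04, 0, 0, 0, 0, 0, 0, 0.04, 0, 0, 0, 0, 0, 0, 0, 0, 0, 0, 0, 0, 0, 0, 0, 0, 0, 0, 0, 0, 0, 0, 0, 0, 0, 0]}}

```text
clock: 6.8
tool_pos: [0.4188, 0.0379, 0.2237]
eef_rot: [0.523, -0.476, -0.523, -0.476]
wrist_force: [0.3, -0.2, 0.6]
width: 0.007
```

```bash
python3 - <<'E'
from h import *
im,d=cams.capture("side");cv2.imwrite('pics/s5.png',cv2.resize(im[125:275,130:330],(800,600)))
im,d=cams.capture("top");cv2.imwrite('pics/t5.png',cv2.resize(im[80:230,150:350],(800,600)))
V,U=np.mgrid[200:232,222:252];U=U.ravel();V=V.ravel();P=world("top",d,U,V)
k=(im[V,U].max(1)<60)&(P[:,2]>.09)&(P[:,2]<.15); print(k.sum(),P[k].mean(0) if k.any() else 0)
E
```

```text
111 [0.49990443 0.04485067 0.13775723]
```

View pics/s5.png

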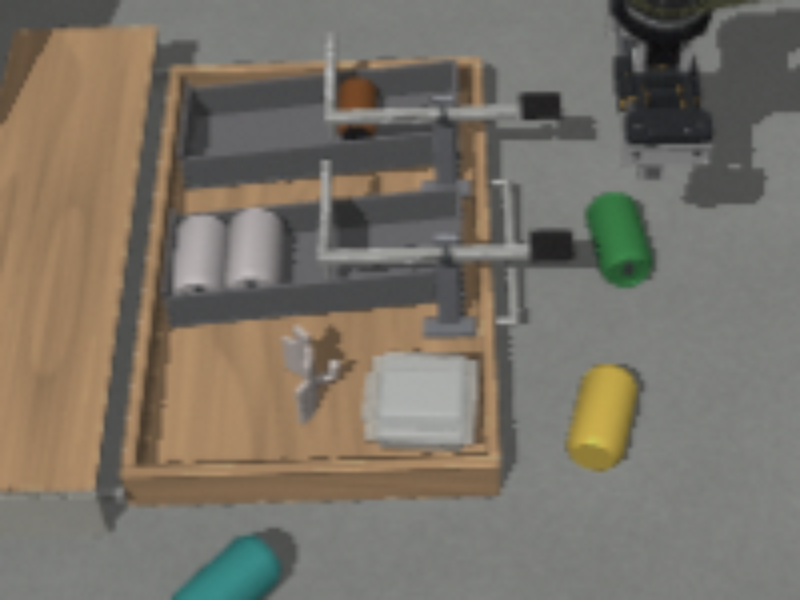

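View pics/t5.png

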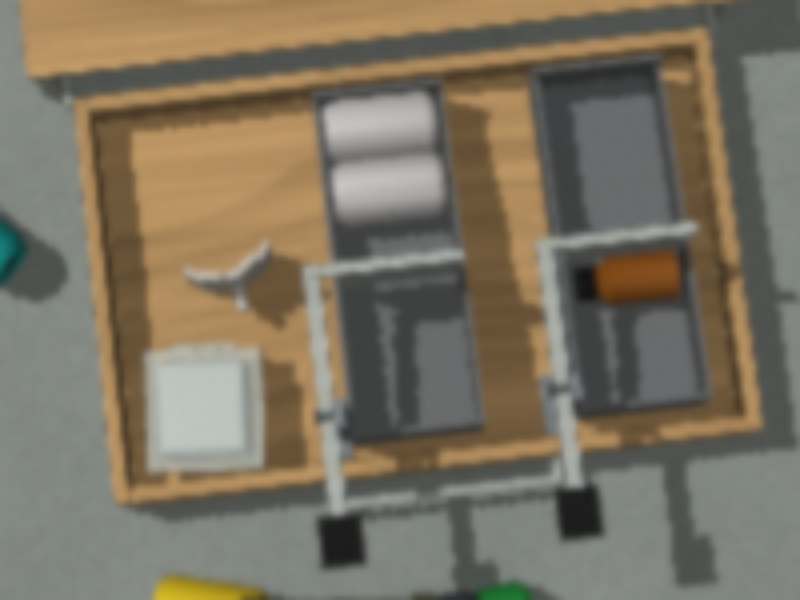

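The paddle is back at its rest height (0.138 m), the gate is closed and both cans are in the bay. The vial hasn't moved and the robot is clear of everything.

```bash
python3 -c "
from rig import manip
print(manip.hand_in())"
```

```text
the job is handed in; nothing more can be done
None
```

Both cans are in the catch bay with the gate closed behind them, and I handed the job in at about 7 s; the hand-in gives no verdict.

I pressed the can chute's paddle (the left one) down about 35 mm with the closed fingertips, at about 6 N. I held it until both cans lay against the bay's end wall, then let it up gently and backed the arm away.

The last top and side pictures show:
- **Can gate:** the paddle is back at its rest height (0.138 m) and the gate is down.
- **Cans:** both lie side by side at the end of the bay, in the same place as before I released the paddle.
- **Vial and other things:** the vial is behind its shut gate, and the clamshell and shard look unmoved. The jar and brush were outside my last crops, but the arm went nowhere near the brush and, from the first top view, passed clear of the jar.
- **Robot:** it is clear of everything, with the wrist force near zero.

No check failed or disagreed.

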